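# Tidy the vanity: everything into its own bamboo holder

### The job

Tidy the vanity counter: put the soap tin, the nail polish bottle, the ring cone and the toothbrush case each into the bamboo holder made to its shape and size, so that it sits flat on the holder's floor inside the rim, the bottle and the cone upright. Set each one down rather than letting it drop, and leave the tumbler and the cream jar where they are.

Things in the scene. Friction and masses are not known exactly. Their poses are not given: they have to be found in the camera images.
- soap_tin: Closed travel soap tin of bright steel, a block 94 x 60 x 34 mm (length x, width y, height z). Stands flat and loose on the counter; about 130 g. Origin at the centre of its underside, z up, x along its length (either way round is the same). Easily gripped across its 60 mm width.
- polish: Small round nail polish bottle, standing upright and loose, 80 mm tall, about 65 g: purple glass body 34 mm across, its sides upright to 34 mm then narrowing to the neck at 43 mm; above that a black upright cap 16 mm across, from 44 mm to 80 mm above its foot, a good place to grip. Origin at the centre of its underside, z up; its yaw means nothing.
- ring_cone: White ceramic ring cone, standing upright and loose, about 160 g: a round foot 66 mm across and 8 mm high and, upright from its centre, a slender cone 24 mm across just above the foot, tapering evenly to 13 mm at 67 mm and ending in a round tip at 72 mm. Origin at the centre of its underside, z up; its yaw means nothing. Can be gripped by the cone from above.
- brush_case: Mint green plastic toothbrush case, a long closed box 196 x 30 x 24 mm (x, y, z) lying flat and loose on the counter; about 55 g. Origin at the centre of its underside, z up, x along its length (either way round is the same). Gripped across its 30 mm width at the middle.
- soap_tray: Holder of the soap tin: rectangular tray with dark drain grooves across its floor. Made of light brown bamboo, fixed to the counter by sticky feet. Floor 5 mm thick, rim 4 mm wide whose top is 11 mm above the counter (6 mm above the inner floor). Outside 122 x 88 mm (x, y), inside 114 x 80 mm. Origin at the centre of its underside on the counter, z up, x along its length.
- polish_dish: Holder of the nail polish bottle: the smaller of the two round dishes, with a cork inlay. Made of light brown bamboo, fixed to the counter by sticky feet. Floor 5 mm thick, rim 4 mm wide whose top is 11 mm above the counter (6 mm above the inner floor). Outside 62 mm across, inside 54 mm. Origin at the centre of its underside on the counter, z up.
- cone_dish: Holder of the ring cone: the larger of the two round dishes, with a cork inlay. Made of light brown bamboo, fixed to the counter by sticky feet. Floor 5 mm thick, rim 4 mm wide whose top is 11 mm above the counter (6 mm above the inner floor). Outside 94 mm across, inside 86 mm. Origin at the centre of its underside on the counter, z up.
- case_trough: Holder of the toothbrush case: long narrow tray with a cork inlay. Made of light brown bamboo, fixed to the counter by sticky feet. Floor 5 mm thick, rim 4 mm wide whose top is 11 mm above the counter (6 mm above the inner floor). Outside 224 x 58 mm (x, y), inside 216 x 50 mm. Origin at the centre of its underside on the counter, z up, x along its length.
- tumbler: Bystander: blue ceramic rinse tumbler, open at the top, 72 mm across the rim, 85 mm tall, standing loose beyond the work as seen from the robot. Origin at the centre of its underside.
- cream_jar: Bystander: squat pink cream jar with a screw lid, 70 mm across, 48 mm tall, standing loose beyond the work as seen from the robot. Origin at the centre of its underside.
Things that resemble listed ones, but are neither listed nor needed, are in the scene too. There is more than one size of the ring_cone; the job needs the largest.

How it is judged:
By the outcome, as a careful person would: the job done as asked, in the order asked, and still so for the second after the job is handed in, with the robot touching nothing.
It also fails if it takes over 106 s, if anything falls off the work surface, if the arm or the gripper's body presses on something with over 40 N, if the wrist force passes 120 N, or if a joint passes its speed limit or range.

### The arm

A 6-joint arm with a two-finger parallel gripper is mounted at the origin on the work surface. World frame = base frame: x ahead of the robot, y to its left, z up, the work surface at z = 0. Lengths are in m, angles in rad, forces in N, time in s.
With the tool pointing down it reaches from about 0.35 to 0.975 m from the base axis. Payload 4.9 kg.
Tool frame: the origin (TCP) lies at the very end of the fingers, on their centre line; the grasp point (between the pads) lies pinch_z behind it (pinch_z is the distance from the TCP to the grasp point, in m); z points along the fingers, y is the line along which they close (so a half turn about z gives the same grasp; the last joint's range is limited). The gripper opens to 85 mm and grips with 20 to 120 N. Pads are 22 mm wide; open, the fingers measure 114 mm over their backs; the gripper's body (76 mm by 85 mm) begins 54 mm behind the grasp point. The pads swing forward as they close: fully open they stand 13 mm farther back than shut.
Start: joints at [-1.292, 0.053, 1.613, -0, 1.476, -0.119], TCP at [0.242, -0.576, 0.231] pointing down, gripper open.
Joint ranges: [-3.01, 3.01], [-1.01, 2.22], [0.06, 2.58], [-1.02, 4.17], [0.09, 2.62], [-3.14, 3.14]. Speed limits (rad/s): [2.57, 2.57, 3.14, 3.14, 3.14, 3.14].

### API

Orientations are given as a unit quaternion [w, x, y, z].
In Python, from cell import * gives the robot as it stands. The module is installed in compiled form; this text tells all that it offers.
- The arm moves only by the tool send_rows, never from a script. Its argument "plan" is a list of rows, each a list of 2 entries, a list of its own where there are three numbers: the shift along the tool's x, y, z each as a share of 0.03 m, from -1 to 1, then the turn, a rotation vector about the tool's x, y, z each as a share of 0.1 rad, from -1 to 1. A call has 1 to 20 rows; each row shifts and turns the commanded pose from where the row before left it, along the tool's axes as they then stand; what a row does not reach is not made up. A row lasts 1/12 s, in which the tool goes at most 41.7 mm and 7.16 degrees, less where a joint would pass 70% of its speed; a pose out of reach is approached as far as the arm can. A call with a number of a shift or a turn outside -1 to 1 is refused whole. A call with a gripper value outside its range is refused whole. "claw" is the finger opening in mm, from 0 to 85.4, set as the call begins (left out, the last holds). The fingers move at their own pace and stop on an object; "squeeze" is the grip in N (left out, the last holds). Time passes only in rows, so rows that do not move let the fingers close. It gives the time, the measured TCP pose, the force, the opening and the grip force at its end, in the units of the state.
- read_state(): the state, without advancing time (a new reading comes with each control period).
- snapshot(name): name is "side" or "top"; returns a dict with "img" (480x640x3 uint8, red, green, blue), "camera_matrix" (3x3 intrinsics, pixels), "k1" (the pictures are not rectified: a ray, as slopes to the right and down, at radius r is drawn at 1 + k1 r^2 times it, then the intrinsics apply), "R" (3x3) and "t" (3): a world point X has camera coordinates R X + t. Camera axes: x right, y down, z forward; pixel columns grow to the right and rows downward; lengths in m; the calibration is good to about 2 mm. A picture is of the moment at which its call begins. There is no depth.
- sign_off(): hands the job in; it is judged then, once.
The state is a dict: "time_s": time; "q": joint angles; "joint_velocities": joint speeds; "effort": joint torques, N m; "tcp_pos": TCP position; "orientation": TCP orientation; "ft_force": force on the tool from outside, world axes, zero at the start; "ft_torque": the same for the moment, N m; "opening": finger opening in m; "grip_force": force on a finger pad.
Only numpy, scipy, OpenCV 4.12 (cv2) and the standard library are available. Lean on these libraries where they do the work, as an engineer would, in place of code of your own. Each camera call takes 0.05 s, during which the arm holds its last target. There are 200 camera calls.

## Working session

There is one attempt and no reset: what is moved stays moved. The work goes in short steps, Python scripts to look and compute and a tool call to move; the robot and the scene stay as the last step left them, time stands still between calls to the robot, and variables do not carry over. Pictures are saved under pics/ and viewed, at most 14 in all, crops included, and the job is handed in when it is done.

Besides the shell and the picture viewer there is one more tool, called after ">>>" by a JSON object that holds its "method" and its "body". send_rows: Moves the arm, as the interface text tells. Its arguments: {"type":"object","properties":{"plan":{"type":"array","items":{"type":"array"}},"claw":{"type":"number"},"squeeze":{"type":"number"}},"required":["plan"]}

```bash
mkdir -p pics
python3 - <<'E'
from cell import *
import cv2,pickle
s=read_state();print(s)
for n in("top","side"):
    d=snapshot(n);cv2.imwrite(f"pics/{n}0.png",d["img"][:,:,::-1]);pickle.dump(d,open(f"{n}0.pkl","wb"))
    print(n,d["camera_matrix"],d["k1"],d["R"],d["t"])
E
```

```text
{'time_s': 0.0, 'q': array([-1.29199822e+00,  5.33437730e-02,  1.61430410e+00,  4.71914646e-06,
        1.47596443e+00, -1.18981681e-01]), 'joint_velocities': array([ 0.00199531,  0.00045366,  0.00093809,  0.00137889,  0.00036172,
       -0.0008482 ]), 'effort': array([ 2.68477903e-03, -3.93677437e+01, -3.70173275e+01, -8.13485258e-06,
        7.04422957e-03, -6.60351390e-06]), 'tcp_pos': array([ 0.24194884, -0.5755993 ,  0.23006508]), 'orientation': array([-1.00679405e-03,  9.80286063e-01,  1.97580907e-01, -7.82665217e-05]), 'ft_force': array([-0.01892984, -1.01879856,  0.17650591]), 'ft_torque': array([ 0.0389436 , -0.00114733, -0.01507405]), 'grip_force': 0.0, 'opening': 0.08546861473033861}
top [[604.28587218   0.         324.54162337]
 [  0.         604.28587218 235.54996884]
 [  0.           0.           1.        ]] 0.072032573516987 [[-1.82762015e-02 -9.99830914e-01 -2.03059044e-03]
 [-9.93894824e-01  1.83886362e-02 -1.08788496e-01]
 [ 1.08807441e-01  2.99528503e-05 -9.94062845e-01]] [0.02221846 0.59869887 1.27069366]
side [[493.88613925   0.         314.19774685]
 [  0.         493.88613925 241.74441544]
 [  0.           0.           1.        ]] 0.012495636838884605 [[ 0.96530555 -0.26051136 -0.01786132]
 [-0.14445244 -0.47577116 -0.86762624]
 [ 0.21752859  0.84010454 -0.49689604]] [-0.55192293  0.12110589  0.99731876]
```

View pics/top0.png

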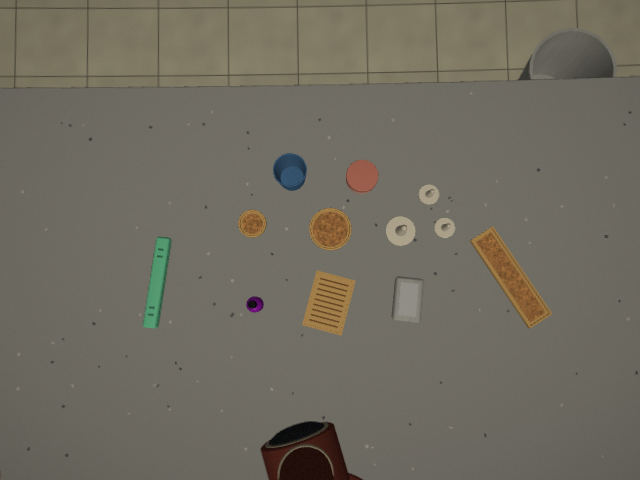

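View pics/side0.png

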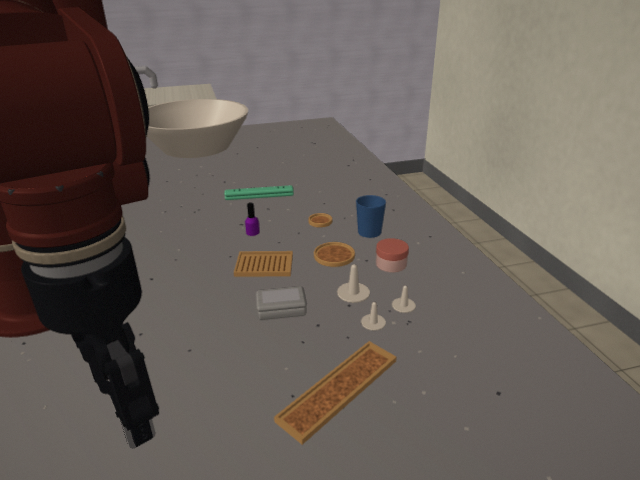

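The top view shows the case at (157,282), polish (255,304), small dish (252,223), cone dish (330,229), tray (329,303), large cone (401,231), tin (408,300) and trough (511,277). The two smaller cones are at (429,195) and (445,228). I'll enlarge crops next.

Run:
```python
import cv2,numpy as np
t=cv2.imread("pics/top0.png");s=cv2.imread("pics/side0.png")
def crop(im,x,y,w,h,f,n):
    c=cv2.resize(im[y:y+h,x:x+w],None,fx=f,fy=f,interpolation=cv2.INTER_CUBIC)
    for i in range(0,w,20):cv2.putText(c,str(x+i),(i*f,8),0,.3,(255,255,255));cv2.line(c,(i*f,0),(i*f,h*f),(255,255,255) if i%100==0 else (200,200,200),1) if 0 else cv2.line(c,(i*f,10),(i*f,16),(255,255,255))
    for i in range(0,h,20):cv2.putText(c,str(y+i),(0,i*f+4),0,.3,(255,255,255));cv2.line(c,(20,i*f),(26,i*f),(255,255,255))
    cv2.imwrite(n,c)
crop(t,300,190,160,150,4,"pics/tc1.png")
crop(s,210,170,200,150,4,"pics/sc1.png")
h=cv2.cvtColor(t,cv2.COLOR_BGR2HSV)
def m(lo,hi,n,hh=h):
    k=cv2.inRange(hh,lo,hi); k[:100]=0;k[350:]=0
    k=cv2.morphologyEx(k,cv2.MORPH_CLOSE,np.ones((5,5)))
    for c in cv2.findContours(k,0,2)[0]:
        if cv2.contourArea(c)>60:print(n,np.round(cv2.minAreaRect(c)[0],1),np.round(cv2.minAreaRect(c)[1],1),round(cv2.minAreaRect(c)[2],1),np.round(cv2.boxPoints(cv2.minAreaRect(c)),1).tolist())
m((60,90,60),(90,255,255),'green');m((130,90,30),(160,255,255),'purple');m((5,90,60),(25,255,255),'bamboo')
h=cv2.cvtColor(s,cv2.COLOR_BGR2HSV)
print("side")
m((60,90,60),(90,255,255),'green',h);m((130,90,30),(160,255,255),'purple',h)
```

```text
green [156.8 282.3] [15.2 91.4] 8.6 [[142.5, 326.29998779296875], [156.10000610351562, 236.0], [171.1999969482422, 238.1999969482422], [157.5, 328.6000061035156]]
purple [254.5 304. ] [14. 17.] 90.0 [[246.0, 297.0], [263.0, 297.0], [263.0, 311.0], [246.0, 311.0]]
bamboo [328.5 302.3] [40.7 56.6] 14.9 [[301.6000061035156, 324.3999938964844], [316.1000061035156, 269.79998779296875], [355.5, 280.29998779296875], [340.8999938964844, 334.8999938964844]]
bamboo [510.4 276.9] [106.9  28. ] 56.0 [[468.8999938964844, 240.39999389648438], [492.1000061035156, 224.6999969482422], [551.9000244140625, 313.3999938964844], [528.7000122070312, 329.0]]
bamboo [251.5 223.5] [27. 27.] 90.0 [[238.0, 210.0], [265.0, 210.0], [265.0, 237.0], [238.0, 237.0]]
bamboo [330.  228.5] [41.7 41.7] 45.0 [[300.5, 228.5], [330.0, 199.0], [359.5, 228.5], [330.0, 258.0]]
bamboo [361.5 176. ] [32. 31.] 90.0 [[346.0, 160.0], [377.0, 160.0], [377.0, 192.0], [346.0, 192.0]]
side
green [258.5 192.3] [10.  67.5] 86.3 [[224.5, 189.5], [291.8999938964844, 185.10000610351562], [292.5, 195.10000610351562], [225.1999969482422, 199.39999389648438]]
purple [251.5 225.5] [13. 19.] 0.0 [[245.0, 235.0], [245.0, 216.0], [258.0, 216.0], [258.0, 235.0]]
```

View pics/tc1.png

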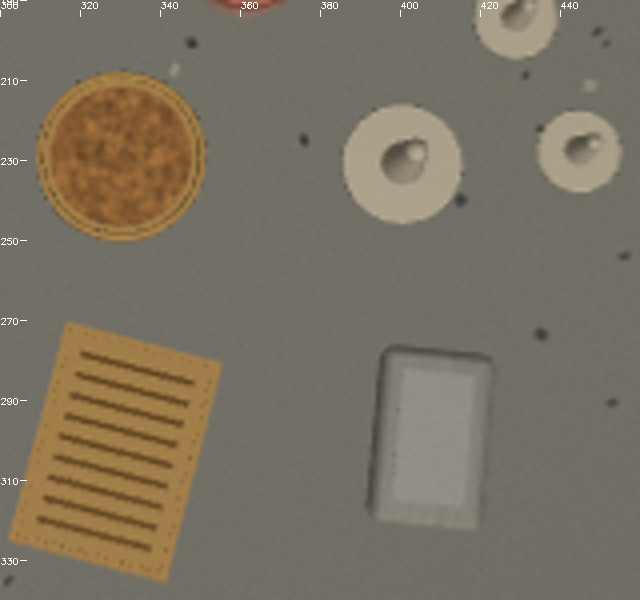

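View pics/sc1.png

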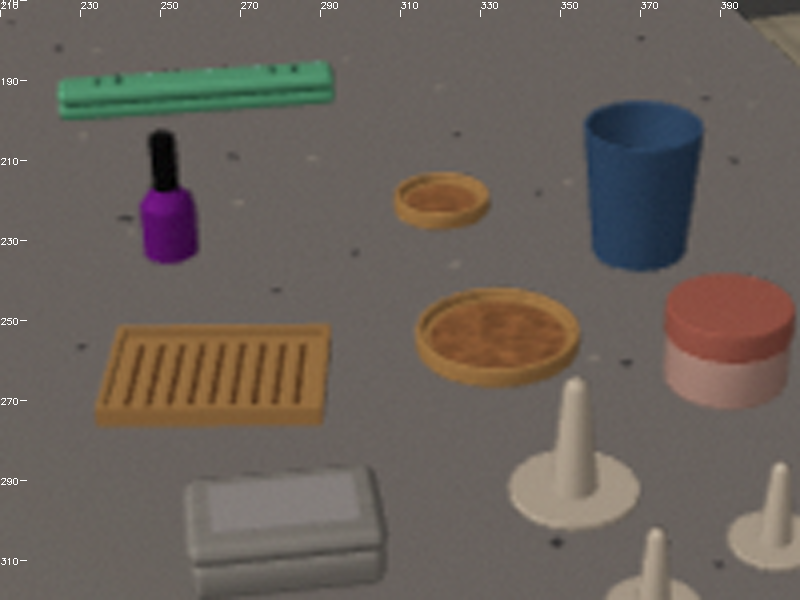

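Top crop: cone tip (404.3,227.3), foot (400.6,231), tin panel corners (400.8,281.5), (418.8,282.5), (416,317), (397.8,315). Side crop: cone tip (353.5,264.7), tin panel (262,291.3), (298.5,288), (300,300.5), (263,303), cap top (250.5,203.2). The remaining items still need crops.

Run:
```python
import cv2,numpy as np
t=cv2.imread("pics/top0.png");s=cv2.imread("pics/side0.png")
def crop(im,x,y,w,h,f):
    c=cv2.resize(im[y:y+h,x:x+w],None,fx=f,fy=f,interpolation=cv2.INTER_CUBIC)
    for i in range(0,w,10):cv2.putText(c,str(x+i),(i*f,8),0,.3,(255,255,255));cv2.line(c,(i*f,10),(i*f,16),(255,255,255))
    for i in range(0,h,10):cv2.putText(c,str(y+i),(0,i*f+4),0,.3,(255,255,255));cv2.line(c,(20,i*f),(26,i*f),(255,255,255))
    return c
a=crop(t,138,205,132,130,4);b=crop(t,465,220,66,130,4)
cv2.imwrite("pics/tc2.png",crop(t,138,205,132,130,4))
u=crop(t,465,220,92,115,4);v=crop(s,270,335,135,110,3)
c=np.zeros((460,368+405,3),np.uint8);c[:460,:368]=u;c[:330,368:]=v
cv2.imwrite("pics/tr.png",c)
```

```text
(no output)
```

View pics/tc2.png

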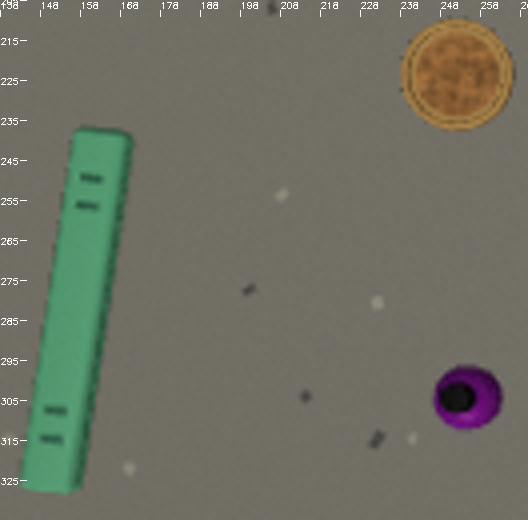

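View pics/tr.png

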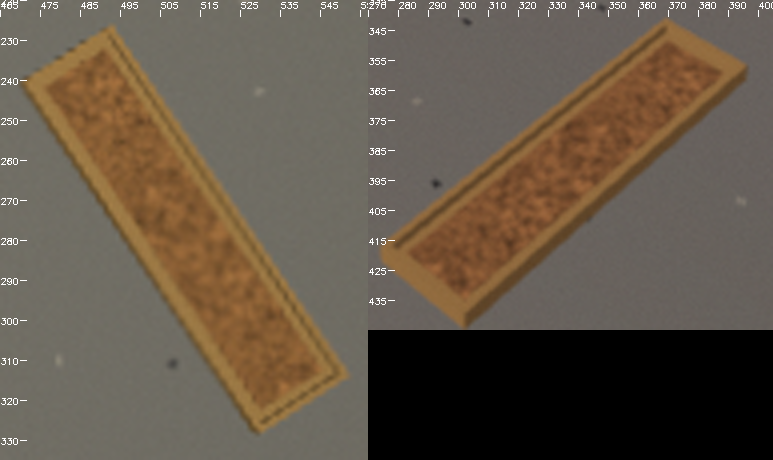

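Case marks run from (150.8,315) to (161,249.5) in top and (234.3,190.3) to (283.5,187.3) in side. The cap top is at (252.5,304.5), and the trough rim corners are readable in both views.

```bash
cat > h.py <<'E'
import numpy as np,cv2,pickle
C={n:pickle.load(open(f"{n}0.pkl","rb")) for n in("top","side")}
def ray(n,p):
    c=C[n]
    s=cv2.undistortPoints(np.array([[p]],float),c["camera_matrix"],np.array([c["k1"],0,0,0]))[0,0]
    return -c["R"].T@c["t"],c["R"].T@np.array([*s,1])
def plane(n,p,z):
    o,d=ray(n,p);return o+d*(z-o[2])/d[2]
def tri(a,b):
    (o,d),(p,e)=ray("top",a),ray("side",b)
    k=np.linalg.lstsq(np.c_[d,-e],p-o,rcond=None)[0]
    return (o+d*k[0]+p+e*k[1])/2,np.linalg.norm(o+d*k[0]-p-e*k[1])
E
python3 - <<'E'
from h import *
np.set_printoptions(precision=4,suppress=True)
P={"cone tip":[((404.3,227.3),(353.5,264.7))],"cone foot":[((400.6,231),(353.5,292.2))],
"small1 foot":[((429,195.5),(403.3,305))],"conedish":[((330.2,229),(334.5,253))],"poldish":[((252.2,223.7),(320.5,219.3))],
"captop":[((252.5,304.5),(250.5,203.2))],
"tin panel":[((400.75,281.5),(300,300.5)) ,((418.75,282.5),(300,300.5)),((416,317),(263,303)),((397.75,315),(262,291.25))],
"case":[((150.8,315),(234.25,190.25)),((151.75,307.5),(239.5,189.75)),((159.75,256.25),(278,187.5)),((161,249.5),(283.5,187.25))],
"trough":[((552,313.5),(302.3,439.3)),((529.8,328),(274.7,418.3)),((492.5,227),(396.3,357.7)),((471.3,240.5),(369.7,342))],
"tray":[((316.25,270.75),(292.5,251.25)),((355.25,280.5),(290.5,272.75)),((341.25,335),(234.25,272)),((302.25,325),(240,251.25))]}
P["tin panel"][0]=((400.75,281.5),(298.5,288))
for n,l in P.items():
    X=np.array([tri(*q)[0] for q in l]);g=[round(tri(*q)[1]*1e3,1) for q in l]
    print(n,X.mean(0),g)
    if len(l)>1:print(X)
    if len(l)>1:
      Z={"tin panel":.034,"case":.024,"trough":.011,"tray":.011}[n]
      Y=np.array([plane("top",q[0],Z) for q in l]);print(" plane",Y.mean(0));print(Y[:,:2].tolist())
for n,p,z in[("cone tip",(404.3,227.3),.072),("foot",(400.6,231),.008),("cd",(330.2,229),.011),("pd",(252.2,223.7),.011),("cap",(252.5,304.5),.08)]:print(n,plane("top",p,z))
for n in C:print(n,ray(n,(0,0))[0])
E
```

```text
cone tip [ 0.6096 -0.1561  0.072 ] [np.float64(1.4)]
cone foot [ 0.6102 -0.1566  0.0065] [np.float64(2.8)]
small1 foot [ 0.6888 -0.2222  0.005 ] [np.float64(3.9)]
conedish [ 0.6176 -0.0019  0.0079] [np.float64(3.4)]
poldish [0.6327 0.1696 0.0077] [np.float64(3.6)]
captop [0.456  0.1609 0.0824] [np.float64(3.1)]
tin panel [ 0.4612 -0.1644  0.0345] [np.float64(3.0), np.float64(0.6), np.float64(3.2), np.float64(3.1)]
[[ 0.4987 -0.1497  0.0345]
 [ 0.4943 -0.1878  0.0327]
 [ 0.4235 -0.1792  0.0355]
 [ 0.4283 -0.1409  0.0351]]
 plane [ 0.4601 -0.1643  0.034 ]
[[0.4972713493306165, -0.1495227123786807], [0.4945045591346506, -0.1877029644796141], [0.4218837779967408, -0.1791722126739414], [0.4266745481575194, -0.14078886271322677]]
case [0.5082 0.3739 0.0244] [np.float64(3.7), np.float64(2.6), np.float64(1.9), np.float64(2.9)]
[[0.4387 0.3834 0.0247]
 [0.4539 0.3816 0.025 ]
 [0.5627 0.3666 0.024 ]
 [0.5777 0.3641 0.0238]]
 plane [0.5068 0.3742 0.024 ]
[[0.4368299781159728, 0.38378174715449387], [0.45260073833909503, 0.38206260461036695], [0.5616962591914707, 0.3667441296317874], [0.576231215
[... 368 characters left out ...]
33706480246598, -0.35574170036771624], [0.5846020319017607, -0.308584689316596]]
tray [0.4569 0.0045 0.0105] [np.float64(3.9), np.float64(2.8), np.float64(3.2), np.float64(4.0)]
[[ 0.5266  0.0304  0.0099]
 [ 0.5033 -0.0541  0.0088]
 [ 0.3873 -0.0209  0.0118]
 [ 0.4104  0.0625  0.0117]]
 plane [0.4551 0.0047 0.011 ]
[[0.5245821086182338, 0.030678095214455303], [0.5018655800984618, -0.053739050832642854], [0.3856716664071053, -0.020776578129117592], [0.4084165089236434, 0.06277306730968285]]
cone tip [ 0.609  -0.1559  0.072 ]
foot [ 0.6087 -0.156   0.008 ]
cd [ 0.6156 -0.0015  0.011 ]
pd [0.6305 0.1696 0.011 ]
cap [0.4545 0.1614 0.08  ]
top [0.4572 0.0112 1.3283]
side [ 0.3333 -0.924   0.5908]
```

```bash
cat > go.py <<'E'
import sys,numpy as np
from cell import *
from scipy.spatial.transform import Rotation as Rt
def d(x,y,z,psi):
    s=read_state();w,a,b,c=s["orientation"];R=Rt.from_quat([a,b,c,w])
    T=Rt.from_matrix(np.array([[np.cos(psi),np.sin(psi),0],[np.sin(psi),-np.cos(psi),0],[0,0,-1]]).T)
    rv=(R.inv()*T).as_rotvec()/.1
    D=np.array([x,y,z])-s["tcp_pos"]
    print("t",round(s["time_s"],2),"tcp",s["tcp_pos"].round(4),"turn",rv.round(2),"shift now",(R.inv().apply(D)/.03).round(2),"after turn",(T.inv().apply(D)/.03).round(2),"q",s["q"].round(2),"F",s["ft_force"].round(1),"op",round(s["opening"],4),s["grip_force"])
d(*map(float,sys.argv[1:5]))
E
python3 -c "
import cell;print([n for n in dir(cell) if n[0]!='_'], getattr(cell,'pinch_z',None))"
python3 go.py .4606 -.1644 .09 -.12
```

```text
['MotionError', 'pinch_z', 'read_state', 'sign_off', 'snapshot'] 0.0187
t 0.1 tcp [ 0.242  -0.5756  0.2302] turn [-0.02  0.    5.18] shift now [12.03 -9.81  4.69] after turn [  5.59 -14.48   4.67] q [-1.29  0.05  1.61  0.    1.48 -0.12] F [ 0.2  0.4 -0.2] op 0.0854 0.0
```

>>> {"method": "send_rows", "body": {"plan": [[[0,0,0.5],[0,0,0.863]],[[0,0,0.5],[0,0,0.863]],[[0,0,0.5],[0,0,0.863]],[[0,0,0.5],[0,0,0.863]],[[0,0,0.5],[0,0,0.863]],[[0,0,0.5],[0,0,0.863]]], "claw": 85, "squeeze": 40}}

```text
time_s: 0.6
tcp_pos: [0.242, -0.5757, 0.1399]
orientation: [-0.0, 0.998, -0.062, -0.0]
ft_force: [-0.0, 0.0, -0.3]
opening: 0.0853
grip_force: 0.0
```

>>> {"method": "send_rows", "body": {"plan": [[[0.35,-0.905,0.1]],[[0.35,-0.905,0.1]]]}}

```text
schema error: expected 2 entries
```

>>> {"method": "send_rows", "body": {"plan": [[[0.349,-0.905,0.1],[0,0,0]],[[0.349,-0.905,0.1],[0,0,0]],[[0.349,-0.905,0.1],[0,0,0]],[[0.349,-0.905,0.1],[0,0,0]],[[0.349,-0.905,0.1],[0,0,0]],[[0.349,-0.905,0.1],[0,0,0]],[[0.349,-0.905,0.1],[0,0,0]],[[0.349,-0.905,0.1],[0,0,0]],[[0.349,-0.905,0.1],[0,0,0]],[[0.349,-0.905,0.1],[0,0,0]],[[0.349,-0.905,0.1],[0,0,0]],[[0.349,-0.905,0.1],[0,0,0]],[[0.349,-0.905,0.1],[0,0,0]],[[0.349,-0.905,0.1],[0,0,0]],[[0.349,-0.905,0.1],[0,0,0]],[[0.349,-0.905,0.1],[0,0,0]],[[0,0,0],[0,0,0]],[[0,0,0],[0,0,0]]]}}

```text
time_s: 2.1
tcp_pos: [0.4603, -0.1638, 0.0927]
orientation: [-0.0, 0.998, -0.058, -0.001]
ft_force: [-0.5, -0.8, -0.2]
opening: 0.0849
grip_force: 0.0
```

```bash
python3 go.py .4606 -.1644 .010 -.12
python3 - <<'E'
from cell import *
import cv2
a=snapshot("top")["img"][190:390,300:500,::-1];b=snapshot("side")["img"][160:360,180:380,::-1]
cv2.imwrite("pics/g1.png",cv2.resize(cv2.hconcat([a,b]),None,fx=2,fy=2))
E
```

```text
t 2.1 tcp [ 0.4603 -0.1638  0.0927] turn [-0.    0.01  0.03] shift now [0.02 0.02 2.76] after turn [0.01 0.02 2.76] q [-0.49 -0.15  2.05 -0.    1.24  1.19] F [-0.5 -0.8 -0.2] op 0.0849 0.0
```

View pics/g1.png

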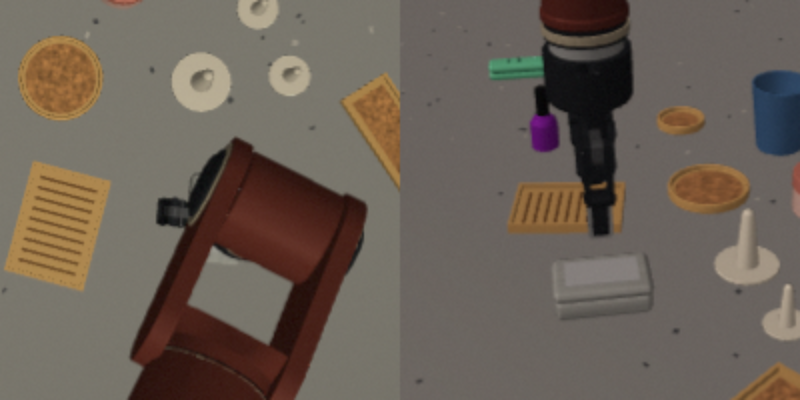

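The gripper stands over the tin, lined up with it, and its tip is at about (280,276) in the side view. I'll descend and grip.

>>> {"method": "send_rows", "body": {"plan": [[[0,0,0.6],[0,0,0]],[[0,0,0.6],[0,0,0]],[[0,0,0.5],[0,0,0]],[[0,0,0.4],[0,0,0]],[[0,0,0.3],[0,0,0]],[[0,0,0.3],[0,0,0]],[[0,0,0.06],[0,0,0]],[[0,0,0],[0,0,0]]]}}

```text
time_s: 2.87
tcp_pos: [0.4601, -0.1651, 0.01]
orientation: [-0.0, 0.998, -0.06, -0.0]
ft_force: [-0.0, 0.3, 0.1]
opening: 0.0851
grip_force: 0.0
```

>>> {"method": "send_rows", "body": {"plan": [[[0,0,0],[0,0,0]],[[0,0,0],[0,0,0]],[[0,0,0],[0,0,0]],[[0,0,0],[0,0,0]],[[0,0,0],[0,0,0]],[[0,0,0],[0,0,0]],[[0,0,0],[0,0,0]],[[0,0,0],[0,0,0]]], "claw": 40, "squeeze": 40}}

```text
time_s: 3.53
tcp_pos: [0.4613, -0.1654, 0.0116]
orientation: [0.0, 0.998, -0.06, 0.001]
ft_force: [-0.7, 0.2, 6.2]
opening: 0.059
grip_force: 45.4
```

>>> {"method": "send_rows", "body": {"plan": [[[0,0,-0.2],[0,0,0]],[[0,0,-0.5],[0,0,0]],[[0,0,-0.6],[0,0,0]],[[0,0,-0.6],[0,0,0]],[[0,0,-0.5],[0,0,0]],[[0,0,0],[0,0,0]],[[0,0,0],[0,0,0]]]}}

```text
time_s: 4.12
tcp_pos: [0.4606, -0.165, 0.0828]
orientation: [0.0, 0.998, -0.06, 0.001]
ft_force: [-0.7, -0.8, -2.5]
opening: 0.0591
grip_force: 44.6
```

```bash
python3 go.py .456 .0046 .065 -.273
```

```text
t 4.12 tcp [ 0.4606 -0.165   0.0828] turn [ 0.   -0.01  1.53] shift now [-0.83 -5.6   0.59] after turn [-1.67 -5.4   0.59] q [-0.5  -0.13  2.05 -0.    1.22  1.19] F [-0.7 -0.8 -2.5] op 0.0591 44.60031867027283
```

>>> {"method": "send_rows", "body": {"plan": [[[0,0,0],[0,0,0.38]],[[0,0,0],[0,0,0.38]],[[0,0,0],[0,0,0.38]],[[0,0,0],[0,0,0.38]],[[-0.1,-0.3,0],[0,0,0]],[[-0.17,-0.6,0],[0,0,0]],[[-0.22,-0.7,0],[0,0,0]],[[-0.22,-0.7,0],[0,0,0]],[[-0.22,-0.7,0],[0,0,0]],[[-0.22,-0.7,0],[0,0,0]],[[-0.22,-0.7,0],[0,0,0]],[[-0.2,-0.6,0],[0,0,0]],[[-0.1,-0.4,0],[0,0,0]],[[0,0,0],[0,0,0]],[[0,0,0],[0,0,0]],[[0,0,0],[0,0,0]]]}}

```text
time_s: 5.45
tcp_pos: [0.4551, 0.0045, 0.0817]
orientation: [0.0, 0.991, -0.135, -0.001]
ft_force: [0.2, -0.3, -1.1]
opening: 0.0591
grip_force: 44.5
```

```bash
python3 go.py .456 .0046 .017 -.273
python3 - <<'E'
from cell import *
import cv2
a=snapshot("top")["img"][190:390,230:430,::-1];b=snapshot("side")["img"][160:360,180:380,::-1]
cv2.imwrite("pics/g2.png",cv2.resize(cv2.hconcat([a,b]),None,fx=2,fy=2))
E
```

```text
t 5.45 tcp [0.4551 0.0045 0.0817] turn [0.   0.01 0.02] shift now [ 0.03 -0.01  2.16] after turn [ 0.03 -0.01  2.16] q [-0.15 -0.22  2.13 -0.    1.23  1.69] F [ 0.2 -0.3 -1.1] op 0.0591 44.523380398750305
```

View pics/g2.png

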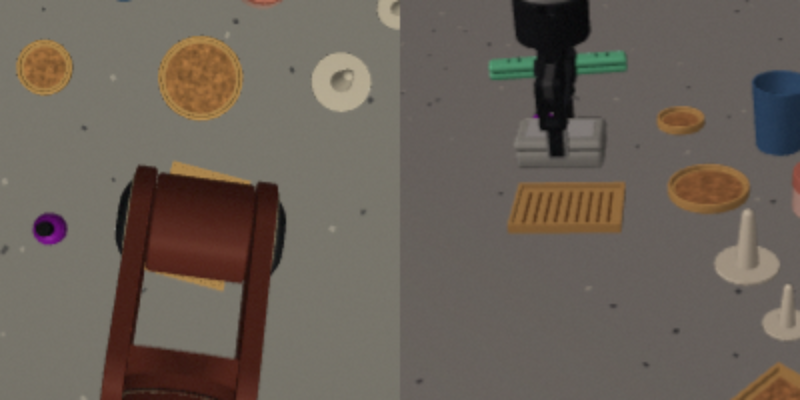

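The side view shows the tin held level over the tray, at (270,228).

>>> {"method": "send_rows", "body": {"plan": [[[0,0,0.4],[0,0,0]],[[0,0,0.5],[0,0,0]],[[0,0,0.5],[0,0,0]],[[0,0,0.3],[0,0,0]],[[0,0,0.2],[0,0,0]],[[0,0,0.1],[0,0,0]],[[0,0,0],[0,0,0]],[[0,0,0],[0,0,0]],[[0,0,0],[0,0,0]]]}}

```text
time_s: 6.3
tcp_pos: [0.4565, 0.0044, 0.0234]
orientation: [0.0, 0.991, -0.136, 0.001]
ft_force: [-0.1, -0.4, -1.6]
opening: 0.0592
grip_force: 44.5
```

>>> {"method": "send_rows", "body": {"plan": [[[0,0,0.03],[0,0,0]],[[0,0,0.03],[0,0,0]],[[0,0,0.03],[0,0,0]],[[0,0,0.03],[0,0,0]],[[0,0,0.03],[0,0,0]],[[0,0,0],[0,0,0]],[[0,0,0],[0,0,0]]]}}

```text
time_s: 6.88
tcp_pos: [0.4556, 0.0046, 0.0179]
orientation: [0.0, 0.991, -0.136, -0.0]
ft_force: [-0.8, -0.3, -1.0]
opening: 0.0591
grip_force: 44.5
```

>>> {"method": "send_rows", "body": {"plan": [[[0,0,0.03],[0,0,0]],[[0,0,0.03],[0,0,0]],[[0,0,0],[0,0,0]]]}}

```text
time_s: 7.13
tcp_pos: [0.4559, 0.0045, 0.0167]
orientation: [0.0, 0.991, -0.136, 0.0]
ft_force: [-2.0, 0.7, 1.9]
opening: 0.059
grip_force: 45.0
```

>>> {"method": "send_rows", "body": {"plan": [[[0,0,0.02],[0,0,0]],[[0,0,0],[0,0,0]],[[0,0,0],[0,0,0]]]}}

```text
time_s: 7.38
tcp_pos: [0.456, 0.0045, 0.0166]
orientation: [0.0, 0.991, -0.136, -0.0]
ft_force: [-4.0, 0.8, 7.0]
opening: 0.059
grip_force: 45.6
```

>>> {"method": "send_rows", "body": {"plan": [[[0,0,0],[0,0,0]],[[0,0,0],[0,0,0]],[[0,0,0],[0,0,0]],[[0,0,0],[0,0,0]],[[0,0,0],[0,0,0]],[[0,0,-0.3],[0,0,0]],[[0,0,-0.6],[0,0,0]],[[0,0,-1],[0,0,0]],[[0,0,-1],[0,0,0]],[[0,0,-0.6],[0,0,0]],[[0,0,-0.5],[0,0,0]],[[0,0,0],[0,0,0]]], "claw": 80}}

```text
time_s: 8.38
tcp_pos: [0.4583, 0.0042, 0.1404]
orientation: [0.0, 0.991, -0.136, 0.004]
ft_force: [0.7, 0.1, 0.7]
opening: 0.0802
grip_force: 0.0
```

```bash
python3 go.py .4552 .1611 .13 -.273
```

```text
t 8.38 tcp [0.4583 0.0042 0.1404] turn [-0.01 -0.08  0.01] shift now [-1.51 -5.01  0.34] after turn [-1.51 -5.01  0.35] q [-0.15 -0.3   2.09  0.    1.34  1.69] F [0.7 0.1 0.7] op 0.0802 0.0
```

>>> {"method": "send_rows", "body": {"plan": [[[-0.1,-0.4,0],[0,0,0]],[[-0.2,-0.7,0],[0,0,0]],[[-0.25,-0.8,0],[0,0,0]],[[-0.25,-0.8,0],[0,0,0]],[[-0.25,-0.8,0],[0,0,0]],[[-0.2,-0.7,0],[0,0,0]],[[-0.12,-0.5,0],[0,0,0]],[[-0.07,-0.31,0],[0,0,0]],[[0,0,0],[0,0,0]],[[0,0,0],[0,0,0]],[[0,0,0],[0,0,0]]], "claw": 45}}

```text
time_s: 9.3
tcp_pos: [0.4543, 0.1602, 0.1352]
orientation: [0.0, 0.991, -0.136, -0.0]
ft_force: [1.4, -0.4, 0.1]
opening: 0.0451
grip_force: 0.0
```

```bash
python3 go.py .4552 .1611 .05 -.273
python3 - <<'E'
from cell import *
import cv2
a=snapshot("top")["img"][190:390,190:390,::-1];b=snapshot("side")["img"][130:330,180:380,::-1]
cv2.imwrite("pics/g3.png",cv2.resize(cv2.hconcat([a,b]),None,fx=2,fy=2))
E
```

```text
t 9.3 tcp [0.4543 0.1602 0.1352] turn [0.01 0.   0.  ] shift now [ 0.02 -0.04  2.84] after turn [ 0.02 -0.04  2.84] q [ 0.18 -0.22  2.03 -0.    1.33  2.03] F [ 1.4 -0.4  0.1] op 0.0451 0.0
```

View pics/g3.png

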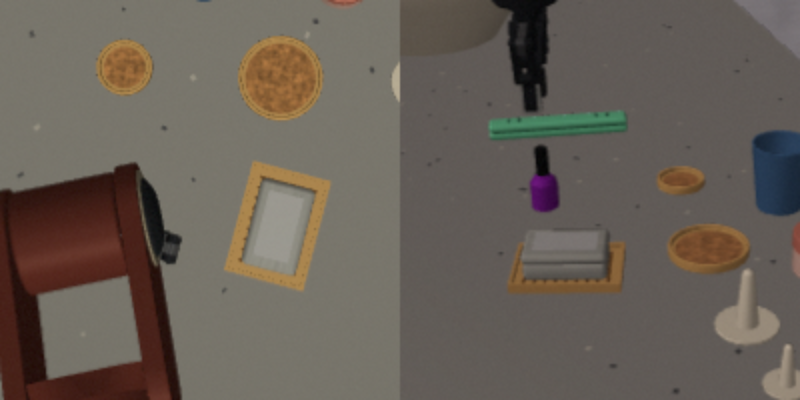

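The tin is seated in the tray. The gripper is above the bottle.

>>> {"method": "send_rows", "body": {"plan": [[[0,0,0.5],[0,0,0]],[[0,0,0.6],[0,0,0]],[[0,0,0.5],[0,0,0]],[[0,0,0.4],[0,0,0]],[[0,0,0.4],[0,0,0]],[[0,0,0.3],[0,0,0]],[[0,0,0.14],[0,0,0]],[[0,0,0],[0,0,0]],[[0,0,0],[0,0,0]]]}}

```text
time_s: 10.15
tcp_pos: [0.4547, 0.1609, 0.0506]
orientation: [-0.0, 0.991, -0.136, 0.0]
ft_force: [0.3, 0.8, 0.3]
opening: 0.045
grip_force: 0.0
```

>>> {"method": "send_rows", "body": {"plan": [[[0,0,0],[0,0,0]],[[0,0,0],[0,0,0]],[[0,0,0],[0,0,0]],[[0,0,0],[0,0,0]],[[0,0,0],[0,0,0]],[[0,0,0],[0,0,0]],[[0,0,0],[0,0,0]],[[0,0,0],[0,0,0]]], "claw": 5, "squeeze": 30}}

```text
time_s: 10.82
tcp_pos: [0.4548, 0.161, 0.0508]
orientation: [-0.0, 0.991, -0.136, 0.0]
ft_force: [0.7, 0.4, 2.1]
opening: 0.0149
grip_force: 30.8
```

>>> {"method": "send_rows", "body": {"plan": [[[0,0,-0.2],[0,0,0]],[[0,0,-0.4],[0,0,0]],[[0,0,-0.5],[0,0,0]],[[0,0,-0.5],[0,0,0]],[[0,0,-0.4],[0,0,0]],[[0,0,0],[0,0,0]],[[0,0,0],[0,0,0]]]}}

```text
time_s: 11.4
tcp_pos: [0.4551, 0.1611, 0.1116]
orientation: [-0.0, 0.991, -0.136, 0.001]
ft_force: [0.3, -0.8, -0.8]
opening: 0.0148
grip_force: 30.7
```

```bash
python3 go.py .6316 .1696 .11 -.273
```

```text
t 11.4 tcp [0.4551 0.1611 0.1116] turn [-0.01 -0.02  0.01] shift now [ 5.59 -1.85  0.07] after turn [ 5.59 -1.86  0.05] q [ 0.19 -0.19  2.05  0.    1.28  2.03] F [ 0.3 -0.8 -0.8] op 0.0148 30.723130702972412
```

>>> {"method": "send_rows", "body": {"plan": [[[0.3,-0.1,0],[0,0,0]],[[0.6,-0.2,0],[0,0,0]],[[0.7,-0.23,0],[0,0,0]],[[0.7,-0.23,0],[0,0,0]],[[0.7,-0.23,0],[0,0,0]],[[0.7,-0.23,0],[0,0,0]],[[0.7,-0.23,0],[0,0,0]],[[0.6,-0.2,0],[0,0,0]],[[0.4,-0.14,0],[0,0,0]],[[0.19,-0.06,0],[0,0,0]],[[0,0,0],[0,0,0]],[[0,0,0],[0,0,0]],[[0,0,0],[0,0,0]]]}}

```text
time_s: 12.48
tcp_pos: [0.6299, 0.1693, 0.1096]
orientation: [0.0, 0.991, -0.136, -0.001]
ft_force: [-0.2, -0.9, 0.1]
opening: 0.0151
grip_force: 30.7
```

```bash
python3 go.py .6316 .1696 .0558 -.273
python3 - <<'E'
from cell import *
import cv2
a=snapshot("top")["img"][140:340,170:370,::-1];b=snapshot("side")["img"][130:330,230:430,::-1]
cv2.imwrite("pics/g4.png",cv2.resize(cv2.hconcat([a,b]),None,fx=2,fy=2))
E
```

```text
t 12.48 tcp [0.6299 0.1693 0.1096] turn [0.01 0.02 0.01] shift now [ 0.05 -0.03  1.79] after turn [ 0.05 -0.02  1.79] q [0.15 0.22 1.64 0.   1.28 1.99] F [-0.2 -0.9  0.1] op 0.0151 30.72323977947235
```

View pics/g4.png

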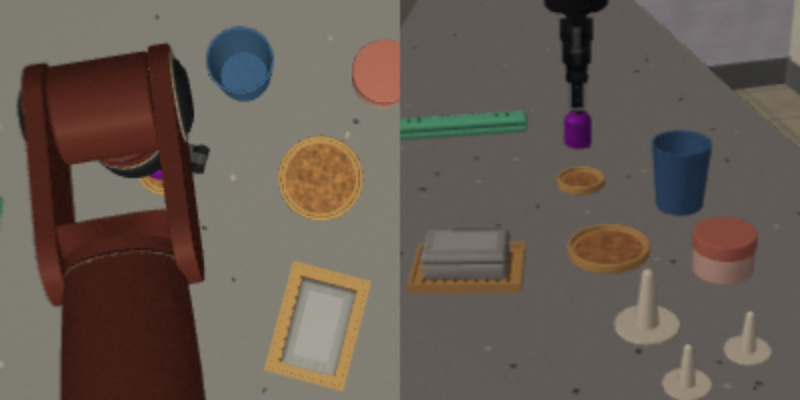

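The bottle hangs upright over the small dish, at (319,194) in the side view. I'll lower it.

>>> {"method": "send_rows", "body": {"plan": [[[0,0,0.3],[0,0,0]],[[0,0,0.4],[0,0,0]],[[0,0,0.4],[0,0,0]],[[0,0,0.25],[0,0,0]],[[0,0,0.15],[0,0,0]],[[0,0,0.1],[0,0,0]],[[0,0,0],[0,0,0]],[[0,0,0],[0,0,0]],[[0,0,0],[0,0,0]]]}}

```text
time_s: 13.33
tcp_pos: [0.6315, 0.1694, 0.0631]
orientation: [-0.0, 0.991, -0.136, 0.001]
ft_force: [0.2, 0.2, 0.1]
opening: 0.015
grip_force: 30.7
```

>>> {"method": "send_rows", "body": {"plan": [[[0,0,0.03],[0,0,0]],[[0,0,0.03],[0,0,0]],[[0,0,0.03],[0,0,0]],[[0,0,0.03],[0,0,0]],[[0,0,0.03],[0,0,0]],[[0,0,0],[0,0,0]],[[0,0,0],[0,0,0]]]}}

```text
time_s: 13.92
tcp_pos: [0.6308, 0.1693, 0.0577]
orientation: [0.0, 0.991, -0.136, -0.0]
ft_force: [0.1, -1.1, -0.7]
opening: 0.0148
grip_force: 30.7
```

>>> {"method": "send_rows", "body": {"plan": [[[0,0,0.03],[0,0,0]],[[0,0,0.03],[0,0,0]],[[0,0,0],[0,0,0]],[[0,0,0],[0,0,0]]]}}

```text
time_s: 14.25
tcp_pos: [0.6309, 0.1693, 0.056]
orientation: [-0.0, 0.991, -0.136, -0.0]
ft_force: [0.3, -0.7, -0.4]
opening: 0.0152
grip_force: 30.7
```

>>> {"method": "send_rows", "body": {"plan": [[[0,0,0.02],[0,0,0]],[[0,0,0.01],[0,0,0]],[[0,0,0],[0,0,0]],[[0,0,0],[0,0,0]]]}}

```text
time_s: 14.58
tcp_pos: [0.6312, 0.1693, 0.0559]
orientation: [-0.0, 0.991, -0.136, 0.0]
ft_force: [-2.6, -0.7, 4.3]
opening: 0.0152
grip_force: 31.1
```

>>> {"method": "send_rows", "body": {"plan": [[[0,0,0],[0,0,0]],[[0,0,0],[0,0,0]],[[0,0,0],[0,0,0]],[[0,0,0],[0,0,0]],[[0,0,0],[0,0,0]],[[0,0,-0.3],[0,0,0]],[[0,0,-0.6],[0,0,0]],[[0,0,-1],[0,0,0]],[[0,0,-1],[0,0,0]],[[0,0,-0.6],[0,0,0]],[[0,0,-0.3],[0,0,0]],[[0,0,0],[0,0,0]],[[0,0,0],[0,0,0]],[[0,0,0],[0,0,0]]], "claw": 50}}

```text
time_s: 15.75
tcp_pos: [0.6297, 0.1692, 0.167]
orientation: [0.0, 0.991, -0.136, -0.002]
ft_force: [-0.6, -0.2, -1.4]
opening: 0.05
grip_force: 0.0
```

```bash
python3 go.py .6092 -.156 .13 -.273
python3 - <<'E'
from h import *
print(plane("top",(429,195.5),.006),plane("top",(444.7,228),.006))
E
```

```text
t 15.75 tcp [0.6297 0.1692 0.167 ] turn [0.01 0.03 0.01] shift now [ 2.26 10.62  1.24] after turn [ 2.26 10.62  1.23] q [0.15 0.16 1.6  0.   1.38 1.99] F [-0.6 -0.2 -1.4] op 0.05 0.0
[ 0.68672441 -0.22135398  0.006     ] [ 0.61372822 -0.25306275  0.006     ]
```

>>> {"method": "send_rows", "body": {"plan": [[[0.08,0.4,0],[0,0,0]],[[0.15,0.7,0],[0,0,0]],[[0.2,0.9,0],[0,0,0]],[[0.2,0.9,0],[0,0,0]],[[0.2,0.9,0],[0,0,0]],[[0.2,0.9,0],[0,0,0]],[[0.2,0.9,0],[0,0,0]],[[0.2,0.9,0],[0,0,0]],[[0.2,0.9,0],[0,0,0]],[[0.2,0.9,0.1],[0,0,0]],[[0.17,0.9,0.2],[0,0,0]],[[0.14,0.7,0.3],[0,0,0]],[[0.08,0.4,0.4],[0,0,0]],[[0.04,0.22,0.24],[0,0,0]],[[0,0,0],[0,0,0]],[[0,0,0],[0,0,0]],[[0,0,0],[0,0,0]]]}}

```text
time_s: 17.17
tcp_pos: [0.6116, -0.1519, 0.1319]
orientation: [-0.0, 0.991, -0.135, -0.0]
ft_force: [-0.1, 0.3, 0.2]
opening: 0.05
grip_force: 0.0
```

```bash
python3 go.py .6092 -.156 .018 -.273
python3 - <<'E'
from cell import *
import cv2
a=snapshot("top")["img"][140:340,230:430,::-1];b=snapshot("side")["img"][130:330,230:430,::-1]
cv2.imwrite("pics/g5.png",cv2.resize(cv2.hconcat([a,b]),None,fx=2,fy=2))
E
```

```text
t 17.17 tcp [ 0.6116 -0.1519  0.1319] turn [-0.    0.    0.02] shift now [-0.04  0.16  3.8 ] after turn [-0.04  0.15  3.8 ] q [-0.36  0.14  1.69  0.    1.31  1.48] F [-0.1  0.3  0.2] op 0.05 0.0
```

View pics/g5.png

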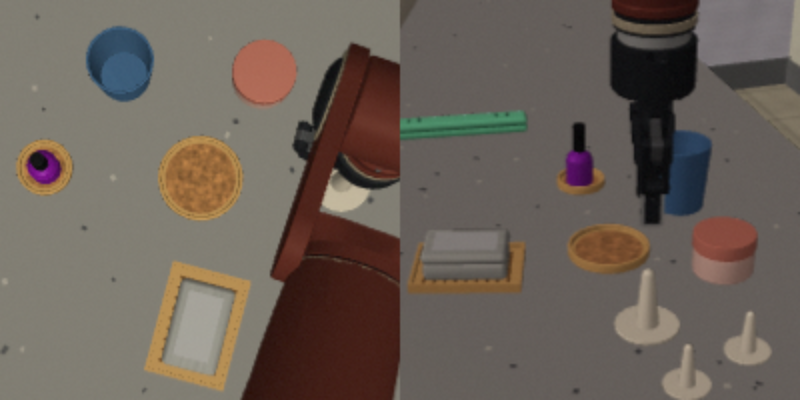

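The polish bottle stands in its dish. The gripper is above the large cone.

>>> {"method": "send_rows", "body": {"plan": [[[-0.02,0.06,0.4],[0,0,0]],[[-0.02,0.06,0.6],[0,0,0]],[[0,0,0.6],[0,0,0]],[[0,0,0.5],[0,0,0]],[[0,0,0.5],[0,0,0]],[[0,0,0.4],[0,0,0]],[[0,0,0.3],[0,0,0]],[[0,0,0.3],[0,0,0]],[[0,0,0.2],[0,0,0]],[[0,0,0],[0,0,0]],[[0,0,0],[0,0,0]]]}}

```text
time_s: 18.18
tcp_pos: [0.6095, -0.1561, 0.018]
orientation: [0.0, 0.991, -0.136, 0.0]
ft_force: [0.7, 0.3, 0.3]
opening: 0.0497
grip_force: 0.0
```

>>> {"method": "send_rows", "body": {"plan": [[[0,0,0],[0,0,0]],[[0,0,0],[0,0,0]],[[0,0,0],[0,0,0]],[[0,0,0],[0,0,0]],[[0,0,0],[0,0,0]],[[0,0,0],[0,0,0]],[[0,0,0],[0,0,0]],[[0,0,0],[0,0,0]]], "claw": 5, "squeeze": 40}}

```text
time_s: 18.85
tcp_pos: [0.6101, -0.1564, 0.0192]
orientation: [0.0, 0.991, -0.136, 0.001]
ft_force: [-0.7, -0.7, 6.4]
opening: 0.0189
grip_force: 39.5
```

>>> {"method": "send_rows", "body": {"plan": [[[0,0,-0.1],[0,0,0]],[[0,0,-0.2],[0,0,0]],[[0,0,-0.3],[0,0,0]],[[0,0,-0.4],[0,0,0]],[[0,0,-0.4],[0,0,0]],[[0,0,-0.2],[0,0,0]],[[0,0,0],[0,0,0]],[[0,0,0],[0,0,0]],[[0,0,0],[0,0,0]]]}}

```text
time_s: 19.6
tcp_pos: [0.609, -0.1559, 0.0657]
orientation: [-0.0, 0.991, -0.136, -0.0]
ft_force: [0.1, 0.5, -2.4]
opening: 0.0188
grip_force: 39.1
```

```bash
python3 go.py .6166 -.0017 .065 -.273
```

```text
t 19.6 tcp [ 0.609  -0.1559  0.0657] turn [-0.    0.01  0.01] shift now [-1.14 -5.02  0.02] after turn [-1.14 -5.02  0.02] q [-0.37  0.21  1.73 -0.    1.2   1.47] F [ 0.1  0.5 -2.4] op 0.0188 39.08230495930184
```

>>> {"method": "send_rows", "body": {"plan": [[[-0.07,-0.3,0],[0,0,0]],[[-0.11,-0.5,0],[0,0,0]],[[-0.15,-0.65,0],[0,0,0]],[[-0.15,-0.65,0],[0,0,0]],[[-0.15,-0.65,0],[0,0,0]],[[-0.15,-0.65,0],[0,0,0]],[[-0.13,-0.6,0],[0,0,0]],[[-0.11,-0.5,0],[0,0,0]],[[-0.08,-0.35,0],[0,0,0]],[[-0.04,-0.17,0],[0,0,0]],[[0,0,0],[0,0,0]],[[0,0,0],[0,0,0]],[[0,0,0],[0,0,0]]]}}

```text
time_s: 20.68
tcp_pos: [0.6169, -0.0024, 0.066]
orientation: [0.0, 0.991, -0.136, 0.0]
ft_force: [-0.1, -0.9, -2.3]
opening: 0.0188
grip_force: 39.1
```

```bash
python3 go.py .6166 -.0017 .0242 -.273
python3 - <<'E'
from cell import *
import cv2
a=snapshot("top")["img"][140:340,230:430,::-1];b=snapshot("side")["img"][130:330,230:430,::-1]
cv2.imwrite("pics/g6.png",cv2.resize(cv2.hconcat([a,b]),None,fx=2,fy=2))
E
```

```text
t 20.68 tcp [ 0.6169 -0.0024  0.066 ] turn [ 0. -0.  0.] shift now [-0.02 -0.02  1.39] after turn [-0.02 -0.02  1.39] q [-0.12  0.19  1.76 -0.    1.2   1.72] F [-0.1 -0.9 -2.3] op 0.0188 39.11029513226822
```

View pics/g6.png

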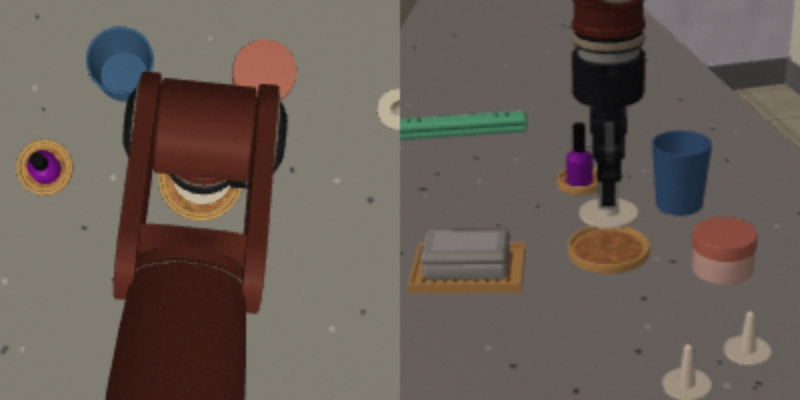

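The cone is upright above its dish: its foot is at (334,236) and the dish at (334,253).

>>> {"method": "send_rows", "body": {"plan": [[[0,0,0.25],[0,0,0]],[[0,0,0.3],[0,0,0]],[[0,0,0.25],[0,0,0]],[[0,0,0.2],[0,0,0]],[[0,0,0.1],[0,0,0]],[[0,0,0.05],[0,0,0]],[[0,0,0.03],[0,0,0]],[[0,0,0.03],[0,0,0]],[[0,0,0.03],[0,0,0]],[[0,0,0.03],[0,0,0]],[[0,0,0.03],[0,0,0]],[[0,0,0],[0,0,0]],[[0,0,0],[0,0,0]]]}}

```text
time_s: 21.87
tcp_pos: [0.6168, -0.0018, 0.0271]
orientation: [0.0, 0.991, -0.136, 0.0]
ft_force: [-0.2, 0.6, -2.4]
opening: 0.0186
grip_force: 39.1
```

>>> {"method": "send_rows", "body": {"plan": [[[0,0,0.03],[0,0,0]],[[0,0,0.02],[0,0,0]],[[0,0,0],[0,0,0]],[[0,0,0],[0,0,0]]]}}

```text
time_s: 22.2
tcp_pos: [0.6167, -0.0017, 0.0254]
orientation: [-0.0, 0.991, -0.136, -0.0]
ft_force: [0.1, -0.3, -2.0]
opening: 0.0189
grip_force: 39.1
```

>>> {"method": "send_rows", "body": {"plan": [[[0,0,0.03],[0,0,0]],[[0,0,0.02],[0,0,0]],[[0,0,0],[0,0,0]],[[0,0,0],[0,0,0]]]}}

```text
time_s: 22.53
tcp_pos: [0.6169, -0.0018, 0.0242]
orientation: [0.0, 0.991, -0.136, 0.0]
ft_force: [-1.1, -0.0, 1.0]
opening: 0.0189
grip_force: 39.4
```

>>> {"method": "send_rows", "body": {"plan": [[[0,0,0.02],[0,0,0]],[[0,0,0],[0,0,0]],[[0,0,0],[0,0,0]]]}}

```text
time_s: 22.78
tcp_pos: [0.617, -0.0018, 0.0242]
orientation: [0.0, 0.991, -0.136, 0.0]
ft_force: [-3.8, -0.7, 5.5]
opening: 0.0187
grip_force: 40.1
```

>>> {"method": "send_rows", "body": {"plan": [[[0,0,0],[0,0,0]],[[0,0,0],[0,0,0]],[[0,0,0],[0,0,0]],[[0,0,0],[0,0,0]],[[0,0,0],[0,0,0]],[[0,0,0],[0,0,0]],[[0,0,-0.2],[0,0,0]],[[0,0,-0.5],[0,0,0]],[[0,0,-0.9],[0,0,0]],[[0,0,-1],[0,0,0]],[[0,0,-1],[0,0,0]],[[0,0,-0.6],[0,0,0]],[[0,0,-0.3],[0,0,0]],[[0,0,0],[0,0,0]],[[0,0,0],[0,0,0]]], "claw": 50}}

```text
time_s: 24.03
tcp_pos: [0.6166, -0.0017, 0.1581]
orientation: [-0.0, 0.991, -0.136, -0.0]
ft_force: [0.3, 0.0, -0.5]
opening: 0.0498
grip_force: 0.0
```

```bash
python3 go.py .5075 .374 .12 -.139
```

```text
t 24.03 tcp [ 0.6166 -0.0017  0.1581] turn [-0.    0.   -1.33] shift now [ -6.87 -11.09   1.27] after turn [ -5.34 -11.9    1.27] q [-0.12  0.09  1.7   0.    1.35  1.72] F [ 0.3  0.  -0.5] op 0.0498 0.0
```

>>> {"method": "send_rows", "body": {"plan": [[[0,0,0],[0,0,-0.45]],[[0,0,0],[0,0,-0.45]],[[0,0,0],[0,0,-0.43]],[[-0.18,-0.4,0],[0,0,0]],[[-0.31,-0.7,0],[0,0,0]],[[-0.38,-0.85,0],[0,0,0]],[[-0.38,-0.85,0],[0,0,0]],[[-0.38,-0.85,0],[0,0,0]],[[-0.38,-0.85,0],[0,0,0]],[[-0.38,-0.85,0],[0,0,0]],[[-0.38,-0.85,0],[0,0,0]],[[-0.38,-0.85,0],[0,0,0]],[[-0.38,-0.85,0],[0,0,0]],[[-0.38,-0.85,0.1],[0,0,0]],[[-0.38,-0.85,0.2],[0,0,0]],[[-0.38,-0.85,0.3],[0,0,0]],[[-0.38,-0.85,0.3],[0,0,0]],[[-0.18,-0.4,0.3],[0,0,0]],[[-0.09,-0.2,0.1],[0,0,0]],[[0,0,0],[0,0,0]]]}}

```text
time_s: 25.7
tcp_pos: [0.5063, 0.3742, 0.1168]
orientation: [0.001, 0.998, -0.069, -0.002]
ft_force: [0.0, -0.4, -0.5]
opening: 0.0499
grip_force: 0.0
```

>>> {"method": "send_rows", "body": {"plan": [[[0,0,0],[0,0,0]],[[0,0,0],[0,0,0]]]}}

```text
time_s: 25.87
tcp_pos: [0.5088, 0.373, 0.1197]
orientation: [0.0, 0.998, -0.07, 0.0]
ft_force: [0.6, 0.1, 0.8]
opening: 0.05
grip_force: 0.0
```

```bash
python3 go.py .5075 .374 .01 -.139
```

```text
t 25.87 tcp [0.5088 0.373  0.1197] turn [ 0.   -0.   -0.01] shift now [-0.05 -0.03  3.66] after turn [-0.05 -0.03  3.66] q [ 0.51  0.16  1.69 -0.    1.29  2.23] F [0.6 0.1 0.8] op 0.05 0.0
```

>>> {"method": "send_rows", "body": {"plan": [[[-0.02,-0.02,0.4],[0,0,0]],[[-0.02,-0.02,0.6],[0,0,0]],[[0,0,0.6],[0,0,0]],[[0,0,0.5],[0,0,0]],[[0,0,0.4],[0,0,0]],[[0,0,0.4],[0,0,0]],[[0,0,0.3],[0,0,0]],[[0,0,0.2],[0,0,0]],[[0,0,0.2],[0,0,0]],[[0,0,0.02],[0,0,0]],[[0,0,0],[0,0,0]],[[0,0,0],[0,0,0]]]}}

```text
time_s: 26.87
tcp_pos: [0.5077, 0.3756, 0.0115]
orientation: [-0.0, 0.998, -0.069, 0.001]
ft_force: [0.2, 0.9, 0.3]
opening: 0.05
grip_force: 0.0
```

>>> {"method": "send_rows", "body": {"plan": [[[0,0,0],[0,0,0]],[[0,0,0],[0,0,0]],[[0,0,0],[0,0,0]],[[0,0,0],[0,0,0]],[[0,0,0],[0,0,0]],[[0,0,0],[0,0,0]],[[0,0,0],[0,0,0]],[[0,0,0],[0,0,0]]], "claw": 15, "squeeze": 30}}

```text
time_s: 27.53
tcp_pos: [0.5079, 0.3757, 0.0118]
orientation: [-0.001, 0.998, -0.069, 0.001]
ft_force: [0.6, 0.3, 4.8]
opening: 0.0291
grip_force: 30.8
```

>>> {"method": "send_rows", "body": {"plan": [[[0,0,-0.2],[0,0,0]],[[0,0,-0.4],[0,0,0]],[[0,0,-0.6],[0,0,0]],[[0,0,-0.8],[0,0,0]],[[0,0,-0.9],[0,0,0]],[[0,0,-0.9],[0,0,0]],[[0,0,-0.8],[0,0,0]],[[0,0,-0.5],[0,0,0]],[[0,0,-0.3],[0,0,0]],[[0,0,0],[0,0,0]],[[0,0,0],[0,0,0]],[[0,0,0],[0,0,0]]]}}

```text
time_s: 28.53
tcp_pos: [0.5062, 0.3746, 0.1706]
orientation: [0.001, 0.998, -0.069, -0.001]
ft_force: [1.3, -0.1, -0.3]
opening: 0.0296
grip_force: 30.1
```

```bash
python3 go.py .5052 -.3903 .14 .548
python3 - <<'E'
from cell import *
import cv2
a=snapshot("top")["img"][140:340,130:370,::-1];b=snapshot("side")["img"][80:280,190:350,::-1]
cv2.imwrite("pics/g7.png",cv2.resize(cv2.hconcat([a,b]),None,fx=2,fy=2))
E
```

```text
t 28.53 tcp [0.5062 0.3746 0.1706] turn [ 0.01  0.03 -6.87] shift now [ 3.5  25.25  1.06] after turn [-13.31  21.75   1.02] q [0.52 0.11 1.66 0.   1.38 2.23] F [ 1.3 -0.1 -0.3] op 0.0296 30.146461129188538
```

View pics/g7.png

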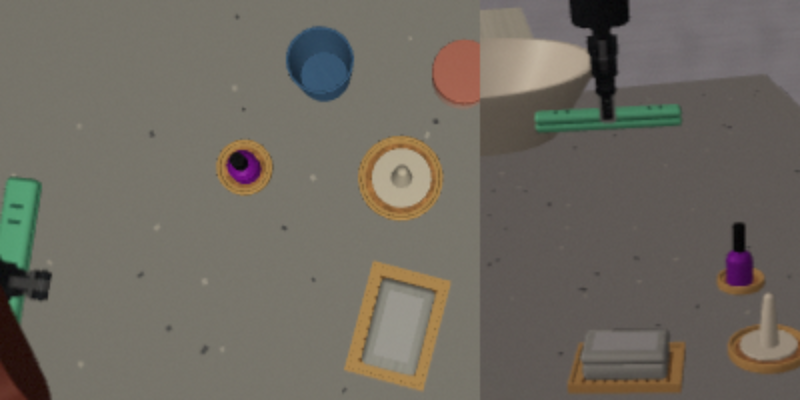

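The case is held level. The tin, bottle and cone are all seated in their holders. I'll carry the case over to the trough.

>>> {"method": "send_rows", "body": {"plan": [[[0.06,0.4,0],[0,0,0]],[[0.1,0.7,0],[0,0,0]],[[0.13,0.95,0],[0,0,0]],[[0.13,0.95,0],[0,0,0]],[[0.13,0.95,0],[0,0,0]],[[0.13,0.95,0],[0,0,0]],[[0.13,0.95,0],[0,0,0]],[[0.13,0.95,0],[0,0,0]],[[0.13,0.95,0],[0,0,0]],[[0.13,0.95,0],[0,0,0]],[[0.13,0.95,0],[0,0,0]],[[0.13,0.95,0],[0,0,0]],[[0.13,0.95,0],[0,0,0]],[[0.13,0.95,0],[0,0,0]],[[0.13,0.95,0],[0,0,0]],[[0.13,0.95,0],[0,0,0]],[[0.13,0.95,0],[0,0,0]],[[0.13,0.95,0],[0,0,0]],[[0.13,0.95,0],[0,0,0]]]}}

```text
time_s: 30.22
tcp_pos: [0.5048, -0.1489, 0.1721]
orientation: [-0.0, 0.998, -0.07, -0.001]
ft_force: [-0.0, 0.3, 0.1]
opening: 0.0289
grip_force: 30.1
```

>>> {"method": "send_rows", "body": {"plan": [[[0.13,0.95,0],[0,0,0]],[[0.13,0.95,0],[0,0,0]],[[0.13,0.95,0],[0,0,0]],[[0.13,0.95,0],[0,0,0]],[[0.13,0.95,0],[0,0,0]],[[0.13,0.95,0],[0,0,0]],[[0.12,0.9,0],[0,0,0]],[[0.1,0.7,0],[0,0,0]],[[0.06,0.4,0],[0,0,0]],[[0.04,0.3,0],[0,0,0]],[[0,0,0],[0,0,-0.6]],[[0,0,0],[0,0,-0.9]],[[0,0,0],[0,0,-0.9]],[[0,0,0],[0,0,-0.9]],[[0,0,0],[0,0,-0.9]],[[0,0,0],[0,0,-0.9]],[[0,0,0],[0,0,-0.9]],[[0,0,0],[0,0,-0.87]],[[0,0,0],[0,0,0]],[[0,0,0],[0,0,0]]]}}

```text
time_s: 31.88
tcp_pos: [0.5052, -0.3887, 0.1725]
orientation: [-0.0, 0.963, 0.27, -0.0]
ft_force: [0.3, 0.9, -1.9]
opening: 0.0289
grip_force: 30.1
```

```bash
python3 go.py .5052 -.3903 .0168 .548
```

```text
t 31.88 tcp [ 0.5052 -0.3887  0.1725] turn [-0.01  0.   -0.01] shift now [-0.03  0.05  5.19] after turn [-0.03  0.05  5.19] q [-0.77  0.12  1.64  0.    1.38  0.25] F [ 0.3  0.9 -1.9] op 0.0289 30.141441822052002
```

>>> {"method": "send_rows", "body": {"plan": [[[-0.02,0.02,0.4],[0,0,0]],[[0,0.02,0.7],[0,0,0]],[[0,0,0.8],[0,0,0]],[[0,0,0.8],[0,0,0]],[[0,0,0.7],[0,0,0]],[[0,0,0.5],[0,0,0]],[[0,0,0.4],[0,0,0]],[[0,0,0.3],[0,0,0]],[[0,0,0.2],[0,0,0]],[[0,0,0.1],[0,0,0]],[[0,0,0.05],[0,0,0]],[[0,0,0.04],[0,0,0]],[[0,0,0],[0,0,0]],[[0,0,0],[0,0,0]],[[0,0,0],[0,0,0]]]}}

```text
time_s: 33.13
tcp_pos: [0.5058, -0.3911, 0.0239]
orientation: [0.001, 0.963, 0.271, 0.0]
ft_force: [-0.2, -0.8, -0.1]
opening: 0.0294
grip_force: 30.1
```

>>> {"method": "send_rows", "body": {"plan": [[[0,0,0.03],[0,0,0]],[[0,0,0.03],[0,0,0]],[[0,0,0.03],[0,0,0]],[[0,0,0],[0,0,0]],[[0,0,0],[0,0,0]]]}}

```text
time_s: 33.55
tcp_pos: [0.5054, -0.3906, 0.0202]
orientation: [-0.0, 0.963, 0.271, -0.0]
ft_force: [0.4, -0.2, -0.7]
opening: 0.029
grip_force: 30.1
```

>>> {"method": "send_rows", "body": {"plan": [[[0,0,0.03],[0,0,0]],[[0,0,0.03],[0,0,0]],[[0,0,0.03],[0,0,0]],[[0,0,0],[0,0,0]],[[0,0,0],[0,0,0]]]}}

```text
time_s: 33.97
tcp_pos: [0.5054, -0.3907, 0.0176]
orientation: [-0.0, 0.963, 0.271, -0.0]
ft_force: [-0.0, 0.1, -0.5]
opening: 0.0289
grip_force: 30.1
```

>>> {"method": "send_rows", "body": {"plan": [[[0,0,0.03],[0,0,0]],[[0,0,0.02],[0,0,0]],[[0,0,0],[0,0,0]],[[0,0,0],[0,0,0]]]}}

```text
time_s: 34.3
tcp_pos: [0.5056, -0.3909, 0.0168]
orientation: [0.0, 0.963, 0.271, 0.0]
ft_force: [-0.4, 1.2, 4.3]
opening: 0.0292
grip_force: 30.7
```

>>> {"method": "send_rows", "body": {"plan": [[[0,0,0],[0,0,0]],[[0,0,0],[0,0,0]],[[0,0,0],[0,0,0]],[[0,0,0],[0,0,0]],[[0,0,0],[0,0,0]],[[0,0,-0.2],[0,0,0]],[[0,0,-0.5],[0,0,0]],[[0,0,-0.9],[0,0,0]],[[0,0,-1],[0,0,0]],[[0,0,-1],[0,0,0]],[[0,0,-1],[0,0,0]],[[0,0,-1],[0,0,0]],[[0,0,-0.6],[0,0,0]],[[0,0,-0.3],[0,0,0]],[[0,0,0],[0,0,0]]], "claw": 48}}

```text
time_s: 35.55
tcp_pos: [0.5067, -0.3918, 0.2158]
orientation: [0.003, 0.963, 0.271, 0.002]
ft_force: [0.1, -0.2, 0.5]
opening: 0.0479
grip_force: 0.0
```

>>> {"method": "send_rows", "body": {"plan": [[[-0.7,0.6,0],[0,0,0]],[[-0.7,0.6,0],[0,0,0]],[[-0.7,0.6,0],[0,0,0]],[[-0.7,0.6,0],[0,0,0]],[[-0.7,0.6,0],[0,0,0]],[[-0.5,0.4,0],[0,0,0]],[[0,0,0],[0,0,0]],[[0,0,0],[0,0,0]],[[0,0,0],[0,0,0]]]}}

```text
time_s: 36.3
tcp_pos: [0.456, -0.5392, 0.2095]
orientation: [-0.001, 0.963, 0.271, -0.0]
ft_force: [0.3, 0.5, 0.6]
opening: 0.0481
grip_force: 0.0
```

Run:
```python
from cell import *
import cv2
print(read_state()["tcp_pos"])
a=snapshot("top")["img"][140:360,220:570,::-1];b=snapshot("side")["img"][160:460,200:420,::-1]
b=cv2.resize(b,(323,440))
a=cv2.resize(a,(470,295));a=cv2.copyMakeBorder(a,0,145,0,0,0)
cv2.imwrite("pics/g8.png",cv2.hconcat([a,b]))
```

```text
[ 0.45598597 -0.53920942  0.20952445]
```

View pics/g8.png

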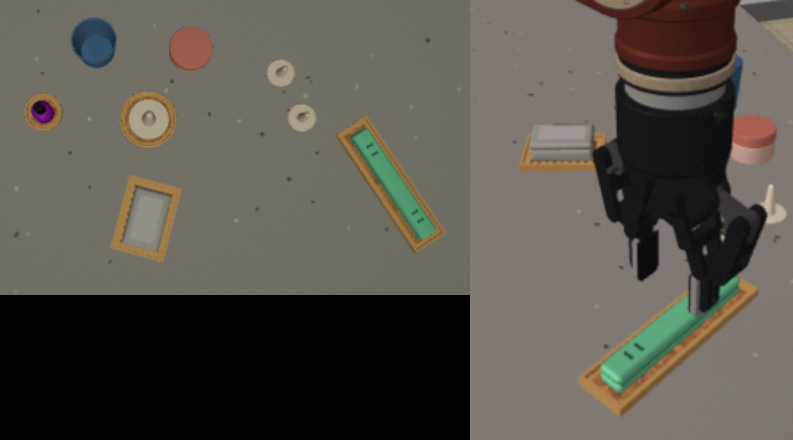

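All four items sit inside their holders, and the tumbler and jar have not moved. The gripper is clear.

```bash
python3 -c "
from cell import *
print(sign_off())"
```

```text
the job is handed in; nothing more can be done
None
```

The soap tin, nail polish bottle, ring cone and toothbrush case were each set down inside their own holders, in that order, with the tumbler and cream jar left where they were; I handed the job in at about 36 s and no verdict came back.

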